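Pry the red preamp board out of its dock

TASK

On the guitar finisher's bench two plug-in preamp boards stand in test docks. Free the red one: swing both yellow ejector levers of its dock fully outward so that they pry the board up out of its connector, and leave it standing upright in its guides. Leave the blue board seated in its own dock.

Things in the scene. Friction and masses are not known exactly. Their poses are not given: they have to be found in the camera images.
- red_board: red board standing on edge in a fixed dock (aluminium base 60 x 190 mm): 4 mm thick, 136 long, 58 tall, a red bar 20 wide and 96 long on its top edge. Origin: middle of its bottom edge, 8 mm above the table when seated (bar's top at 66 mm); y along its length, z up. Yaw within 23 degrees. Loose, 0.1 to 0.21 kg. The two levers' hinges lie in line with it, 82 mm from its middle
- red_lever_left (a joint): yellow ejector lever at the red board's left (+y) end. Hinge angle: 0 = upright, board held down; grows as its top swings outward, away from the board along its length; 0.8 = stop, fully outward. Starts 0 to 0.1. Stiff, 1.5 to 4 N at the top, stays where left. After about 0.1 to 0.2 rad of free play its toe lifts that end of the board; both at the stop raise it about 11 mm
- red_lever_left_tip (a point): centre of the left red-dock lever's top edge, 100 mm up when upright, 70 mm straight above its hinge (30 mm up; axis level, across the board). It swings on this 70 mm arc, ending 50 mm farther out and 79 mm up. The lever's top 24 mm is a paddle 18 mm wide (across the dock), 10 mm thick (along the swing); the arm below is 14 wide, 8 thick
- red_lever_right (a joint): yellow ejector lever at the red board's right (-y) end. Hinge angle: 0 = upright, board held down; grows as its top swings outward, away from the board along its length; 0.8 = stop, fully outward. Starts 0 to 0.1. Stiff, 1.5 to 4 N at the top, stays where left. After about 0.1 to 0.2 rad of free play its toe lifts that end of the board; both at the stop raise it about 11 mm
- red_lever_right_tip (a point): centre of the right red-dock lever's top edge, 100 mm up when upright, 70 mm straight above its hinge (30 mm up; axis level, across the board). It swings on this 70 mm arc, ending 50 mm farther out and 79 mm up. The lever's top 24 mm is a paddle 18 mm wide (across the dock), 10 mm thick (along the swing); the arm below is 14 wide, 8 thick
- blue_board: the bystander: an identical board, but blue, in an identical dock with the same yellow levers. Origin and axes as for the red board. To be left seated. Which dock stands left and which right varies
Not all that is in view belongs to the job. There is more than one size of the red_board; the job needs the largest.

How it is judged:
By the outcome, as a careful person would: the job done as asked, in the order asked, and still so for the second after the job is handed in, with the robot touching nothing.
It also fails if it takes over 35 s, if anything falls off the work surface, if the arm or the gripper's body presses on something with over 40 N, if the wrist force passes 120 N, or if a joint passes its speed limit or range.

ROBOT

A 6-joint arm with a two-finger parallel gripper is mounted at the origin on the work surface. World frame = base frame: x ahead of the robot, y to its left, z up, the work surface at z = 0. Lengths are in mm, angles in rad, forces in N, time in s.
With the tool pointing down it reaches from about 325 to 900 mm from the base axis. Payload 3.5 kg.
Tool frame: the origin (TCP) lies between the finger pads; the fingertips stand 8 mm ahead of it and the grasp point (between the pads) lies 11 mm behind it (ctrl.tip_reach is the distance from the TCP to the fingertips, in mm); z points along the fingers, y is the line along which they close (so a half turn about z gives the same grasp; the last joint's range is limited). The gripper opens to 85 mm and grips with 20 to 120 N. Pads are 22 mm wide; open, the fingers measure 114 mm over their backs; the gripper's body (76 mm by 85 mm) begins 54 mm behind the grasp point. The pads swing forward as they close: fully open they stand 13 mm farther back than shut.
Start: joints at [-1.435, 0.276, -0.026, 1.268, 0, 1.467], TCP at [147.823, -607.264, 239.313] pointing down, gripper open.
Joint ranges: [-3.12, 3.12], [-0.85, 1.88], [-1.08, 1.24], [-1.95, 2.15], [-1.57, 1.53], [-3.14, 3.14]. Speed limits (rad/s): [2.57, 2.57, 3.14, 3.14, 3.14, 3.14].

INTERFACE

Orientations are given as a unit quaternion [x, y, z, w].
In Python, from bench import status, imaging, finish_job, nets, ctrl gives the robot as it stands. The module is installed in compiled form; this text tells all that it offers.
- The arm moves only by the tool jog_arm, never from a script. Its argument "series" is a list that holds one entry, the list of rows, each a list of 7 numbers: the turn, a rotation vector about the tool's x, y, z in rad, then the shift along the tool's x, y, z in m, then the finger opening in m, from 0 to 0.0854. A call has 1 to 10 rows; each row is the pose to reach, as a shift and turn from the pose commanded when the call began, along the tool's axes at that moment; what a row does not reach only later rows make up. A row lasts 1/10 s, in which the tool goes at most 50 mm and 8.59 degrees, less where a joint would pass 70% of its speed; a pose out of reach is approached as far as the arm can. A call with a gripper value outside its range is refused whole. The fingers move at their own pace and stop on an object; the grip force is fixed at half the most. Time passes only in rows, so rows that repeat a pose let the fingers close. It gives the time, the measured TCP pose, the force, the opening and the grip force at its end, in the units of the state.
- status.get_obs(): the state, without advancing time (a new reading comes with each control period).
- imaging.snapshot(name): name is "scene" or "side" or "wrist"; returns a dict with "color" (384x512x3 uint8, blue, green, red), "vfov" (degrees; the focal length in pixels is half the picture's height over the tangent of half this angle, whatever the lens; pixels are square), "cx", "cy" (the principal point, pixels), "dist_coeffs" ([k1, k2, p1, p2, k3] as OpenCV has them; the pictures are not rectified), "xyz" and "attitude" of the camera in the world. Camera axes: x right, y up, looking along -z (the intrinsics and any distortion apply to the point x, -y, -z); pixel columns grow to the right and rows downward; lengths in mm; the calibration is good to about 2 mm. A picture is of the moment at which its call begins. There is no depth.
- finish_job(): hands the job in; it is judged then, once.
Trained networks look in a picture, given as the dict that the camera call returned (one of the last four; its "shot" number tells which), for a name from the list of things; names that differ only in an ending like _2 or _b are one class to them, and where a whole thing is asked for, a point or a joint stands for the part that bears it (a point fixed in the world has none). Each returns a list of dicts, best first, with "confidence" (0 to 1); they miss things now and then, are a little off and sometimes report something else, mostly with a low value. They report only what shows in the picture. A call takes as long as a camera call. They do not tell look-alikes from the thing itself.
- nets.look_for(picture, label): "bbox" ([left, top, right, bottom] in pixels, round what is visible of it).
- nets.outline_of(picture, label): "region" (384x512 bool, what is visible of it) and "bbox" ([left, top, right, bottom] in pixels, round what is visible of it).
- nets.place_of(picture, label): "centre" ([column, row] in pixels: a listed point, or the origin of a listed thing).
The state is a dict: "clock": time; "joints": joint angles; "qvel": joint speeds; "joint_efforts": joint torques, N m; "tcp_pos": TCP position; "tcp_rot": TCP orientation; "contact_force": force on the tool from outside, world axes, zero at the start; "moment": the same for the moment, N m; "finger_gap": finger opening in mm; "grasp_force": force on a finger pad.
Only numpy, scipy, OpenCV 4.12 (cv2) and the standard library are available. Lean on these libraries where they do the work, as an engineer would, in place of code of your own. Each camera call takes 0.05 s, during which the arm holds its last target. There are 200 camera calls.

## Working session

There is one attempt and no reset: what is moved stays moved. The work goes in short steps, Python scripts to look and compute and a tool call to move; the robot and the scene stay as the last step left them, time stands still between calls to the robot, and variables do not carry over. Pictures are saved under pics/ and viewed, at most 10 in all, crops included, and the job is handed in when it is done.

Besides the shell and the picture viewer there is one more tool, called after "Emit:" as a command line: name --argument value ..., lists and objects as JSON in quotes. jog_arm: Moves the arm, as the interface text tells. Its arguments: {"type":"object","properties":{"series":{"type":"array"}},"required":["series"]}

```bash
mkdir -p pics
python3 - <<'E'
from bench import status, imaging, nets
import cv2,pickle
o=status.get_obs(); print(o['clock'],o['tcp_pos'],o['tcp_rot'])
for n in ['scene','side']:
    p=imaging.snapshot(n); pickle.dump(p,open(n+'.pkl','wb')); cv2.imwrite(f'pics/{n}1.png',p['color'])
    print(n,p['xyz'],p['attitude'],p['vfov'],p['cx'],p['cy'],p['dist_coeffs'])
    for l in ['red_board','blue_board','red_lever_left_tip','red_lever_right_tip']:
        print(l,[(r['centre'],round(r['confidence'],2)) for r in nets.place_of(p,l)])
    print([(r['bbox'],round(r['confidence'],2)) for r in nets.look_for(p,'red_board')])
E
```

```text
0.0 [ 147.73691267 -606.512692    238.137042  ] [ 9.92880027e-01  1.19113354e-01 -2.48810353e-05 -1.12282316e-03]
scene [1250.56477506  115.92835338  883.90425582] [0.24904024 0.27148276 0.67635844 0.63782077] 52.58434818860306 259.91315099201324 191.1220506631161 [-0.03885089  0.          0.          0.          0.        ]
red_board [([384.9, 229.1], 0.87), ([298.7, 219.3], 0.82), ([224.0, 213.5], 0.52)]
blue_board [([161.8, 200.0], 0.79)]
red_lever_left_tip [([333.9, 201.3], 0.42)]
red_lever_right_tip [([162.1, 199.2], 0.58)]
[([212.2, 197.8, 235.2, 218.8], 0.71), ([370.3, 220.5, 403.5, 234.4], 0.56)]
side [1046.37990755 1129.45550039  920.58141503] [0.11166639 0.45900023 0.86130685 0.18708267] 42.43290530071868 254.4056759177908 190.04640206151788 [-0.04821825  0.          0.          0.          0.        ]
red_board [([298.7, 310.5], 0.8), ([270.2, 251.3], 0.78), ([241.3, 206.3], 0.71)]
blue_board [([226.5, 173.0], 0.61)]
red_lever_left_tip [([280.5, 241.0], 0.69)]
red_lever_right_tip [([262.1, 202.6], 0.63)]
[([260.6, 224.4, 278.8, 249.6], 0.7), ([293.2, 290.8, 310.9, 318.6], 0.63), ([228.4, 194.5, 256.0, 209.1], 0.62)]
```

View pics/scene1.png

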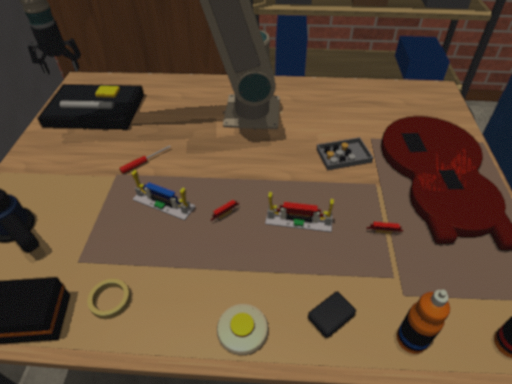

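View pics/side1.png

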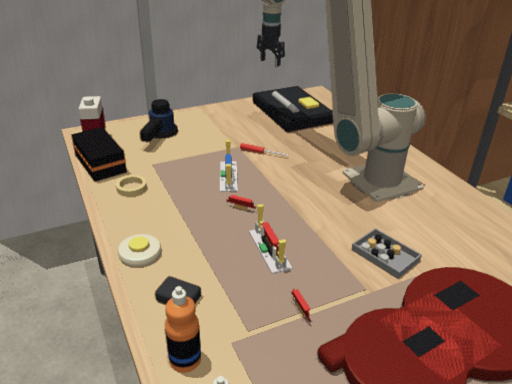

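The scene shows the red dock at about (300,213), with lever tips near (270,197) and (333,201). In the side view its tips are near (260,208) and (281,242). The small red pieces at (225,210) and (385,227) are decoys, and the blue dock is at (163,195).

```bash
cat > h.py <<'E'
import numpy as np,cv2,pickle
from scipy.spatial.transform import Rotation as R
def K(p):
    f=p['color'].shape[0]/2/np.tan(np.radians(p['vfov'])/2); return np.array([[f,0,p['cx']],[0,f,p['cy']],[0,0,1.]])
def rvt(p):
    M=np.diag([1,-1,-1.])@R.from_quat(p['attitude']).as_matrix().T
    return M,-M@np.array(p['xyz'])
def proj(p,X):
    M,t=rvt(p); return cv2.projectPoints(np.float64(X).reshape(-1,1,3),cv2.Rodrigues(M)[0],t,K(p),np.array(p['dist_coeffs']))[0].reshape(-1,2)
def tri(ps,uv):
    P=[];u=[]
    for p,q in zip(ps,uv):
        M,t=rvt(p);P.append(np.c_[M,t]);u.append(cv2.undistortPoints(np.float64(q).reshape(1,1,2),K(p),np.array(p['dist_coeffs'])).reshape(2,1))
    X=cv2.triangulatePoints(P[0],P[1],u[0],u[1]).ravel();return X[:3]/X[3]
E
python3 - <<'E'
from h import *
a,b=[pickle.load(open(n+'.pkl','rb')) for n in ('scene','side')]
im=[]
for p,(x0,y0) in ((a,(255,180)),(b,(225,190))):
    c=p['color'];h=cv2.cvtColor(c,cv2.COLOR_BGR2HSV)
    m=cv2.inRange(h,(20,130,70),(33,255,255))
    n,l,s,ce=cv2.connectedComponentsWithStats(m)
    for i in range(1,n):
        if s[i,4]>8 and x0<ce[i,0]<x0+90 and y0<ce[i,1]<y0+90: print(s[i],ce[i])
    im.append(cv2.resize(c[y0:y0+90,x0:x0+90],None,fx=4.4,fy=5,interpolation=cv2.INTER_CUBIC))
cv2.imwrite('pics/crop.png',np.hstack(im))
print('L',tri([a,b],[(333.9,201.3),(280.5,241)]))
print('board',tri([a,b],[(298.7,219.3),(270.2,251.3)]))
E
```

```text
[268 192   9  18  76] [271.14473684 201.        ]
[323 198  11  18  76] [329.27631579 207.65789474]
[320 217   5   3  11] [322.09090909 217.81818182]
[257 205   6  22  92] [259.75       214.08695652]
[277 241   9  21 111] [281.13513514 250.21621622]
L [545.86648654 264.10881302 101.96386828]
board [526.20125164 176.86038451  -7.03819159]
```

View pics/crop.png

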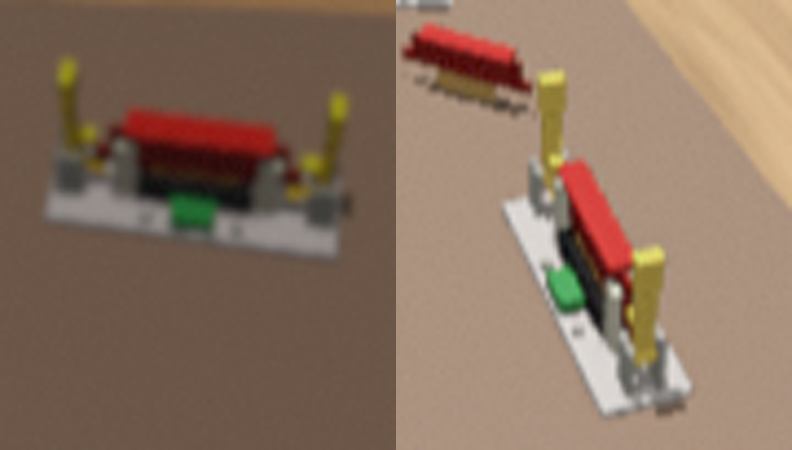

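The crops show both levers upright. The tips are at scene (332,199) and (270.5,193), and side (282.5,241) and (260.5,205.5).

Run:
```python
from h import *
from scipy.optimize import least_squares
a,b=[pickle.load(open(n+'.pkl','rb')) for n in ('scene','side')]
L=[(332,199.5),(282.3,241)];Rr=[(270.4,193),(260.4,205.5)]
# base front corners (top face), crop coords -> pixels ; bar corners
A=lambda x,y:(255+x/4.4,180+y/5); B=lambda x,y:(225+(x-396)/4.4,190+y/5)
print(tri([a,b],L),tri([a,b],Rr))
def pts(v):
    x,y,w,l,r,dx,dy=v;c,s=np.cos(w),np.sin(w)
    P=[[0,82+70*np.sin(l),30+70*np.cos(l)],[0,-82-70*np.sin(r),30+70*np.cos(r)],[30,-95,0],[30,95,0],[10,-48,66],[10,48,66],[-10,-48,66],[-10,48,66]]
    P=np.array(P);return np.c_[x+c*P[:,0]-s*P[:,1],y+s*P[:,0]+c*P[:,1],P[:,2]]
ua=np.array([L[0],Rr[0],A(46,218),A(338,257),A(124,122),A(277,137),A(133,108),A(276,127)])
ub=np.array([L[1],Rr[1],B(502,206),B(606,416),B(562,172),B(613,262),B(583,163),B(632,247)])
def f(v):
    P=pts(v);return np.r_[(proj(a,P)-ua).ravel(),(proj(b,P)+v[5:]-ub).ravel(),v[5:]/1,(v[3:5]-.05)/.05]
s=least_squares(f,[530,180,0,0,0,0,0],loss='soft_l1',x_scale=[10,10,.1,.1,.1,1,1]);print(s.x);print(pts(s.x)[:2]);print(f(s.x).round(1))
```

```text
[537.42362703 260.30077906  97.64434646] [520.40970593  92.20213658  96.44712714]
[ 5.29052310e+02  1.77448533e+02 -9.50193576e-02  2.73002325e-02
  4.69938247e-02 -2.25842853e-01  6.55959538e-01]
[[537.01346599 260.98079551  99.97391603]
 [520.96045449  92.5449073   99.92271954]]
[ 0.5  0.3  0.2  0.   0.   0.1 -0.2  0.1  0.1  0.9 -0.2  1.8 -1.2 -1.5
  0.4 -1.6  0.7 -0.7  0.1 -0.8 -0.1  0.8 -0.5  0.7 -1.3 -2.2 -0.5  0.4
  0.5 -1.7  2.   1.9 -0.2  0.7 -0.5 -0.1]
```

Emit:
jog_arm --series '[[[0,0,-1.237,0.576,-0.729,0.058,0],[0,0,-1.237,0.576,-0.729,0.058,0],[0,0,-1.237,0.576,-0.729,0.058,0],[0,0,-1.237,0.576,-0.729,0.058,0],[0,0,-1.237,0.576,-0.729,0.058,0],[0,0,-1.237,0.576,-0.729,0.058,0],[0,0,-1.237,0.576,-0.729,0.058,0],[0,0,-1.237,0.576,-0.729,0.058,0],[0,0,-1.237,0.576,-0.729,0.058,0],[0,0,-1.237,0.576,-0.729,0.058,0]]]'

```text
clock: 1.6
tcp_pos: [356.4, -152.0, 208.6]
tcp_rot: [0.74, 0.673, 0.0, 0.001]
contact_force: [1.4, 0.1, 0.1]
finger_gap: -0.2
grasp_force: 0.0
```

```bash
cat > g.py <<'E'
# remaining shift in tool axes to dock coords (s along, across 0, z)
from h import *
import sys
from bench import status,ctrl
def go(s,z,w=-0.095,C=(529.05,177.45)):
    o=status.get_obs();r=R.from_quat(o['tcp_rot']);u=np.array([-np.sin(w),np.cos(w),0])
    t=np.array([*C,0])+s*u+[0,0,z]
    T=R.from_matrix(np.c_[u,np.cross([0,0,-1],u),[0,0,-1]])
    d=np.array(o['tcp_pos'])-[*C,0]
    print('t',o['clock'],'pos',np.round(o['tcp_pos'],1),'s',(d@u).round(1),'across',(d@[np.cos(w),np.sin(w),0]).round(1),'F',np.round(o['contact_force'],1),'gap',o['finger_gap'],ctrl.tip_reach)
    print('shift mm',r.inv().apply(t-o['tcp_pos']).round(1),'rot',(r.inv()*T).as_rotvec().round(3))
if __name__=='__main__': go(*map(float,sys.argv[1:]))
E
python3 g.py 60 180
```

```text
t 1.6 pos [ 356.4 -152.   208.6] s -344.3 across -140.6 F [1.4 0.1 0.1] gap -0.18907552713449413 8.0
shift mm [404.3 140.6  28.5] rot [ 0.002  0.001 -0.   ]
```

Emit:
jog_arm --series '[[[0,0,0,0.404,0.141,0.028,0],[0,0,0,0.404,0.141,0.028,0],[0,0,0,0.404,0.141,0.028,0],[0,0,0,0.404,0.141,0.028,0],[0,0,0,0.404,0.141,0.028,0],[0,0,0,0.404,0.141,0.028,0],[0,0,0,0.404,0.141,0.028,0],[0,0,0,0.404,0.141,0.028,0],[0,0,0,0.404,0.141,0.028,0],[0,0,0,0.404,0.141,0.028,0]]]'

```text
clock: 2.6
tcp_pos: [536.1, 238.6, 179.9]
tcp_rot: [0.739, 0.674, 0.001, 0.0]
contact_force: [-0.2, 0.3, -0.3]
finger_gap: 0.2
grasp_force: 0.0
```

```bash
python3 g.py 59 94
python3 - <<'E'
from h import *
from bench import imaging
p=imaging.snapshot('wrist');pickle.dump(p,open('wrist.pkl','wb'))
c,s=np.cos(-.095),np.sin(-.095)
for y,z in ((82+70*.027,100),(-85,100)):
    print(proj(p,[529.05-s*y,177.45+c*y,z]))
cv2.imwrite('pics/w1.png',p['color'])
E
```

```text
t 2.6 pos [536.1 238.6 179.9] s 61.6 across 1.2 F [-0.2  0.3 -0.3] gap 0.18185859590745057 8.0
shift mm [-2.7 -1.3 85.9] rot [ 0.001 -0.001  0.004]
[[258.46783368 175.7093911 ]]
[[258.21782803 354.55795927]]
```

View pics/w1.png

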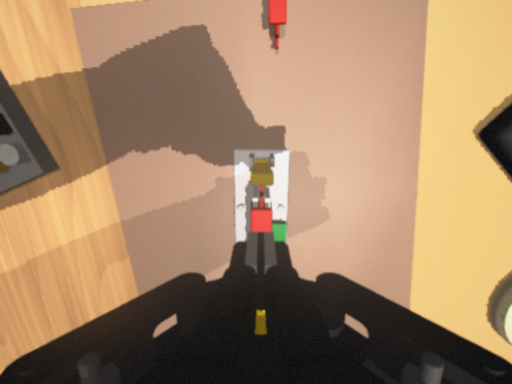

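The wrist view shows the left lever at (262,173), within about 3 mm of the prediction, with the red bar behind it and the fingers lined up with the dock. Next I lower inside the left lever and begin the push.

Emit:
jog_arm --series '[[[0,0,0,-0.003,0.001,0.04,0],[0,0,0,-0.003,0.001,0.075,0],[0,0,0,-0.003,0.001,0.085,0],[0,0,0,-0.003,0.001,0.085,0],[0,0,0,0.002,0.001,0.085,0],[0,0,0,0.007,0.001,0.085,0],[0,0,0,0.012,0.001,0.085,0],[0,0,0,0.017,0.001,0.086,0],[0,0,0,0.022,0.001,0.086,0],[0,0,0,0.027,0.001,0.087,0]]]'

```text
clock: 3.65
tcp_pos: [538.9, 262.5, 93.8]
tcp_rot: [0.74, 0.673, 0.001, 0.001]
contact_force: [1.3, -2.2, 1.8]
finger_gap: -0.0
grasp_force: 1.1
```

```bash
python3 g.py 109 82
```

```text
t 3.65 pos [538.9 262.5  93.8] s 85.6 across 1.8 F [ 1.3 -2.2  1.8] gap -0.020832250387466476 8.0
shift mm [23.4 -1.8 11.8] rot [ 0.002 -0.    -0.   ]
```

Emit:
jog_arm --series '[[[0,0,0,0.005,0,0.002,0],[0,0,0,0.009,0,0.004,0],[0,0,0,0.013,0,0.006,0],[0,0,0,0.016,0,0.008,0],[0,0,0,0.019,0,0.01,0],[0,0,0,0.021,0,0.011,0],[0,0,0,0.022,0,0.012,0],[0,0,0,0.023,0,0.012,0]]]'

```text
clock: 4.45
tcp_pos: [540.1, 284.4, 80.8]
tcp_rot: [0.74, 0.673, -0.001, 0.0]
contact_force: [1.0, -2.4, 1.4]
finger_gap: -0.1
grasp_force: 1.2
```

```bash
python3 g.py 109 82
```

```text
t 4.45 pos [540.1 284.4  80.8] s 107.5 across 0.8 F [ 1.  -2.4  1.4] gap -0.12791994063285236 8.0
shift mm [ 1.5 -0.8 -1.2] rot [-0.     0.001 -0.   ]
```

Not yet at the stop (no force rise), so I continue in small steps.

Emit:
jog_arm --series '[[[0,0,0,0.002,0,0.001,0],[0,0,0,0.003,0,0.002,0],[0,0,0,0.004,0,0.002,0],[0,0,0,0.004,0,0.002,0]]]'

```text
clock: 4.85
tcp_pos: [540.2, 286.3, 79.5]
tcp_rot: [0.74, 0.672, -0.002, 0.002]
contact_force: [-0.5, -8.5, 7.1]
finger_gap: -0.0
grasp_force: 5.5
```

```bash
python3 g.py 109 82
python3 - <<'E'
from h import *
from bench import imaging
ims=[]
for n,(x,y) in (('scene',(250,170)),('side',(215,185))):
    p=imaging.snapshot(n);ims.append(cv2.resize(p['color'][y:y+90,x:x+100],None,fx=4,fy=5,interpolation=cv2.INTER_CUBIC))
cv2.imwrite('pics/c2.png',np.hstack(ims))
E
```

```text
t 4.85 pos [540.2 286.3  79.5] s 109.4 across 0.8 F [-0.5 -8.5  7.1] gap -0.029188824144157487 8.0
shift mm [-0.4 -0.8 -2.5] rot [ 0.     0.006 -0.001]
```

View pics/c2.png

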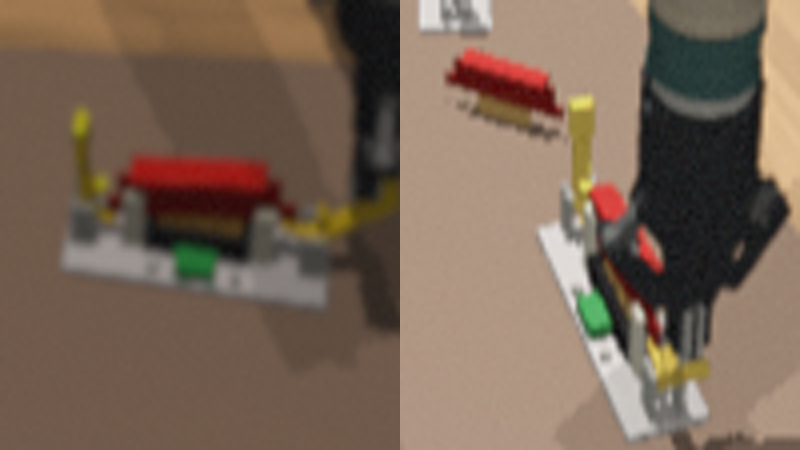

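The left lever is lying outward near scene crop (360,215), that end of the board is raised, and the force has risen to about 11 N, so it is at the stop. One last nudge, then lift and move over to the right lever.

Emit:
jog_arm --series '[[[0,0,0,0.002,0,0.001,0],[0,0,0,0.002,0,0.001,0],[0,0,0,0,0,-0.03,0],[0,0,0,-0.003,0,-0.065,0],[0,0,0,-0.05,0,-0.065,0],[0,0,0,-0.1,0,-0.065,0],[0,0,0,-0.15,0,-0.065,0],[0,0,0,-0.17,0,-0.065,0],[0,0,0,-0.17,0,-0.065,0]]]'

```text
clock: 5.85
tcp_pos: [523.2, 117.8, 143.5]
tcp_rot: [0.741, 0.671, -0.0, -0.001]
contact_force: [0.1, -0.9, 0.1]
finger_gap: -0.0
grasp_force: 0.0
```

```bash
python3 g.py -58 95;python3 - <<'E'
from h import *
from bench import imaging
p=imaging.snapshot('wrist');cv2.imwrite('pics/w2.png',p['color'])
c,s=np.cos(-.095),np.sin(-.095)
for y,z in ((132,79),(-85,100)):
    print(proj(p,[529.05-s*y,177.45+c*y,z]))
E
```

```text
t 5.85 pos [523.2 117.8 143.5] s -59.9 across -0.2 F [ 0.1 -0.9  0.1] gap -0.02000944032516119 8.0
shift mm [ 1.9  0.3 48.5] rot [-0.002 -0.001 -0.004]
[[ 259.00275621 -119.27718114]]
[[260.66338553 255.01660774]]
```

View pics/w2.png

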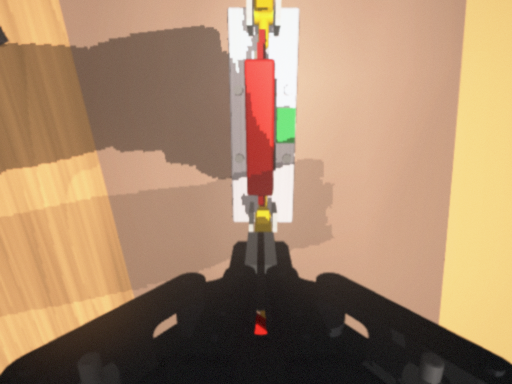

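The wrist view shows the left lever swung out at the top (265,12), and the right lever below the fingers at about (263,215), hidden above that. I lower inside it and push outward (-x tool).

Emit:
jog_arm --series '[[[0,0,0,0.002,0.001,0.03,0],[0,0,0,0.002,0.001,0.048,0],[0,0,0,0.002,0.001,0.048,0],[0,0,0,-0.003,0.001,0.048,0],[0,0,0,-0.008,0.001,0.048,0],[0,0,0,-0.013,0.001,0.048,0],[0,0,0,-0.018,0.001,0.049,0],[0,0,0,-0.023,0.001,0.049,0],[0,0,0,-0.028,0.001,0.05,0]]]'

```text
clock: 6.8
tcp_pos: [523.8, 91.3, 94.9]
tcp_rot: [0.74, 0.673, 0.001, 0.001]
contact_force: [2.0, 1.7, 1.5]
finger_gap: -0.0
grasp_force: 1.1
```

```bash
python3 g.py -109 82
```

```text
t 6.8 pos [523.8  91.3  94.9] s -86.2 across 2.9 F [2.  1.7 1.5] gap -0.03330267744280418 8.0
shift mm [-22.8  -2.9  12.9] rot [ 0.002 -0.001 -0.   ]
```

Emit:
jog_arm --series '[[[0,0,0,-0.005,-0.001,0.002,0],[0,0,0,-0.009,-0.001,0.005,0],[0,0,0,-0.013,-0.001,0.008,0],[0,0,0,-0.016,-0.001,0.01,0],[0,0,0,-0.019,-0.001,0.012,0],[0,0,0,-0.022,-0.001,0.013,0],[0,0,0,-0.024,-0.001,0.014,0],[0,0,0,-0.025,-0.001,0.015,0]]]'

```text
clock: 7.6
tcp_pos: [519.1, 67.3, 78.9]
tcp_rot: [0.74, 0.673, 0.0, -0.001]
contact_force: [-0.6, 4.8, 5.7]
finger_gap: -0.2
grasp_force: 3.8
```

```bash
python3 g.py -112 80
```

```text
t 7.6 pos [519.1  67.3  78.9] s -110.6 across 0.5 F [-0.6  4.8  5.7] gap -0.15167006219080106 8.0
shift mm [-1.4 -0.6 -1.1] rot [-0.001 -0.002  0.   ]
```

Contact is rising. I press further to confirm the stop.

Emit:
jog_arm --series '[[[0,0,0,-0.002,0,0.001,0],[0,0,0,-0.003,0,0.002,0],[0,0,0,-0.003,0,0.002,0]]]'

```text
clock: 7.9
tcp_pos: [519.2, 66.7, 78.6]
tcp_rot: [0.739, 0.673, 0.003, -0.003]
contact_force: [-3.2, 9.2, 11.7]
finger_gap: 0.1
grasp_force: 7.2
```

At the stop (15 N with hardly any motion). I lift off and back away.

Emit:
jog_arm --series '[[[0,0,0,0.002,0,-0.03,0],[0,0,0,0.005,0,-0.08,0],[0,0,0,0.005,-0.02,-0.13,0],[0,0,0,0.005,-0.06,-0.15,0],[0,0,0,-0.04,-0.1,-0.16,0],[0,0,0,-0.09,-0.12,-0.16,0],[0,0,0,-0.14,-0.12,-0.16,0],[0,0,0,-0.17,-0.12,-0.16,0],[0,0,0,-0.17,-0.12,-0.16,0]]]'

```text
clock: 8.8
tcp_pos: [382.2, -98.6, 237.1]
tcp_rot: [0.743, 0.67, -0.002, 0.001]
contact_force: [1.0, -0.5, -0.3]
finger_gap: -0.1
grasp_force: 0.0
```

Run:
```python
from h import *
from bench import imaging
from scipy.optimize import brentq
ims=[];P=[]
for n,(x,y) in (('scene',(250,170)),('side',(215,185))):
    p=imaging.snapshot(n);P.append(p);im=cv2.resize(p['color'][y:y+90,x:x+100],None,fx=4,fy=5,interpolation=cv2.INTER_CUBIC)
    c,s=np.cos(-.095),np.sin(-.095)
    for Y in (132.2,-132.2):
        q=proj(p,[529.05-s*Y,177.45+c*Y,78.8])[0];q=((q-[x,y])*[4,5]).astype(int);cv2.circle(im,tuple(map(int,q)),4,(255,0,255),1);
    for X,Y in ((10,48),(10,-48)):
        q=proj(p,[529.05+c*X-s*Y,177.45+s*X+c*Y,77])[0];q=((q-[x,y])*[4,5]).astype(int);cv2.circle(im,tuple(map(int,q)),4,(255,255,0),1)
    ims.append(im)
cv2.imwrite('pics/c3.png',np.hstack(ims))
```

```text
(no output)
```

View pics/c3.png

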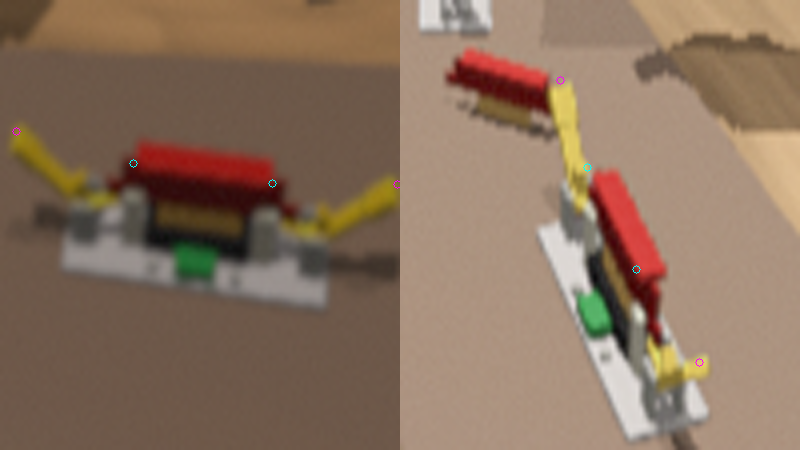

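Both levers lie at the predicted stop positions (magenta circles at crop (15,131) and (397,184)). The board stands upright with its bar at the raised-height marks, and the arm is clear.

```bash
python3 -c "
from bench import finish_job
print(finish_job())"
```

```text
the job is handed in; nothing more can be done
None
```

The red board is freed: both of its ejector levers are swung out to their stops, it stands raised and upright in its guides, the blue board was not touched, and the job was handed in at about 9 s.

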